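# Click the standing pop-out knob of the proofing cabinet back in

## Task

One of the three pop-out knobs on top of the white proofing cabinet has been left standing up. Click it in so that it latches down level with the other two and let go of it; then rest the fingertips lightly on it to feel that it has stayed down, without clicking it out again, and take them away. Leave the other two knobs latched and do not press them.

Things in the scene. Friction and masses are not known exactly. Their poses are not given: they have to be found in the camera images.
- knob_a_top (a point): Centre of the flat top of the knob that starts standing up: round, black, 38 mm across, silver disc on top, an orange band round its side that shows only while out. It may be any of the row of three. The point moves with the knob, z up. Its top is 227 mm above the slab when out (24 mm above its round base plate), 214 mm latched, 205 mm at the stop. A press within 15 mm of the centre works.
- knob_a (a joint): How far that knob is pressed, m: 0 out, 0.013 latched, 0.022 stop. Pressed beyond 0.02 and let go, it rises and within 1 s settles latched at 0.013; pressed again from there beyond about 0.018 and let go, it springs out to 0. Spring: 2.7 N out, 4.7 N latched, 6 N at the stop; a moving press takes 1 to 4 N more. Up to 4 N does not move the latched knob; pushed harder it gives 4 mm before it clicks.
- knob_b (a joint): The same value for a second, identical knob; starts latched at 0.013. The three knobs stand in a row, 95 mm centre to centre, each in a dark round plate 62 mm across and 3 mm thick on the flat top (200 mm above the slab) of a white cabinet 260 mm deep, 360 mm wide; the row runs across its width along the middle of the top.
- knob_c (a joint): The same value for the third, identical knob in the row; starts latched at 0.013.

How it is judged:
By the outcome, as a careful person would: the job done as asked, in the order asked, and still so for the second after the job is handed in, with the robot touching nothing.
It also fails if it takes over 32 s, if anything falls off the work surface, if the arm or the gripper's body presses on something with over 40 N, if the wrist force passes 120 N, or if a joint passes its speed limit or range.

## Robot

A 7-joint arm with a two-finger parallel gripper is mounted at the origin on the work surface. World frame = base frame: x ahead of the robot, y to its left, z up, the work surface at z = 0. Lengths are in m, angles in degrees, forces in N, time in s.
With the tool pointing down it reaches from about 0.425 to 0.875 m from the base axis. Payload 4.7 kg.
Tool frame: the origin (TCP) lies at the very end of the fingers, on their centre line; the grasp point (between the pads) lies 19 mm behind it; z points along the fingers, y is the direction in which the jaws open and shut (so a half turn about z gives the same grasp; the last joint's range is limited). The gripper opens to 87 mm and grips with 3 to 60 N. Pads are 19 mm wide; open, the fingers measure 117 mm over their backs; the gripper's body (75 mm by 190 mm) begins 51 mm behind the grasp point.
Start: joints at [66.354, 18.392, -4.016, 83.108, 1.295, 78.541, -3.26], TCP at [0.269, -0.592, 0.223] pointing down, gripper open.
Joint ranges: [-163.93, 163.93], [-17.29, 119.83], [-79.2, 71.16], [3.27, 140.29], [-89.18, 269.18], [5.43, 117.66], [-154.24, 154.24]. Speed limits (degrees/s): [147.25, 147.25, 180, 180, 180, 180, 180].

## Interface

Orientations are given as [roll, pitch, yaw] about the fixed x, y, z axes, in that order (R = Rz(yaw) Ry(pitch) Rx(roll)).
In Python, from cell import monitor, read_camera, camera_info, env, look_for gives the robot as it stands.
- The arm moves only by the tool servo_tool, never from a script. Its argument "commands" is one flat list of numbers, 6 for each row, row after row: the shift along the tool's x, y, z in mm, then the turn, a rotation vector about the tool's x, y, z in degrees. A call has 1 to 10 rows; each row shifts and turns the commanded pose from where the row before left it, along the tool's axes as they then stand; what a row does not reach is not made up. A row lasts 1/10 s, in which the tool goes at most 50 mm and 8.59 degrees, less where a joint would pass 70% of its speed; a pose out of reach is approached as far as the arm can. A call is refused whole if a number of a shift passes 50 or a number of a turn 8.59, either way. A call with a gripper value outside its range is refused whole. "jaw" is the finger opening in mm, from 0 to 87, set as the call begins (left out, the last holds). The fingers move at their own pace and stop on an object; "newtons" is the grip in N (left out, the last holds). Time passes only in rows, so rows that do not move let the fingers close. It gives the time, the measured TCP pose, the force and the opening at its end, in the units of the state.
- monitor.get_obs(): the state, without advancing time (a new reading comes with each control period).
- read_camera(name): name is "scene" or "top"; returns (picture, depth): 420x560x3 uint8, red, green, blue; 420x560 float32, m along the optical axis (not along the pixel's ray), 0 where there is no reading.
- camera_info(name): a dict with "camera_matrix" (3x3 intrinsics, pixels), "R" (3x3) and "t" (3): a world point X has camera coordinates R X + t. Camera axes: x right, y down, z forward; pixel columns grow to the right and rows downward; lengths in m; the calibration is good to about 2 mm. A picture is of the moment at which its call begins. camera_info takes no time and is no camera call.
- env.sign_off(): hands the job in, once; it reports no verdict.
Trained networks look in the newest picture that a camera, given by its name, has taken for a name from the list of things; names that differ only in an ending like _2 or _b are one class to them, and where a whole thing is asked for, a point or a joint stands for the part that bears it (a point fixed in the world has none). Each returns a list of dicts, best first, with "conf" (0 to 1); they miss things now and then, are a little off and sometimes report something else, mostly with a low value. They report only what shows in the picture. A call takes as long as a camera call.
- look_for(camera, label): "box" ([left, top, width, height] in pixels, round what is visible of it).
The state is a dict: "time_s": time; "qpos": joint angles; "joint_velocities": joint speeds; "effort": joint torques, N m; "tool_pos": TCP position; "tool_rot": TCP orientation; "force": force on the tool from outside, world axes, zero at the start; "wrist_torque": the same for the moment, N m; "grip_width": finger opening in m.
Only numpy, scipy, OpenCV 4.12 (cv2) and the standard library are available. Lean on these libraries where they do the work, as an engineer would, in place of code of your own. Each camera call takes 0.05 s, during which the arm holds its last target.

## Working session

There is one attempt and no reset: what is moved stays moved. The work goes in short steps, Python scripts to look and compute and a tool call to move; the robot and the scene stay as the last step left them, time stands still between calls to the robot, and variables do not carry over. Pictures are saved under pics/ and viewed, and the job is handed in when it is done.

Besides the shell and the picture viewer there is one more tool, called after "Call:" by a JSON object that holds its "op" and its "data", one argument or row to a line. servo_tool: Moves the arm, as the interface text tells. Its arguments: {"type":"object","properties":{"commands":{"type":"array","items":{"type":"number"}},"jaw":{"type":"number"},"newtons":{"type":"number"}},"required":["commands"]}

```bash
mkdir -p pics; python3 - <<'E'
from cell import monitor, read_camera, camera_info, env, look_for
import cv2,numpy as np
o=monitor.get_obs(); print(o)
for n in("scene","top"):
    p,d=read_camera(n); cv2.imwrite(f"pics/{n}0.png",p[:,:,::-1]); np.savez(f"{n}0.npz",p=p,d=d)
    for l in("knob_a_top","knob_a"): print(n,l,look_for(n,l))
    print(camera_info(n))
print(monitor.get_obs()["time_s"])
E
```

```text
{'time_s': 0.0, 'qpos': array([66.35280014, 18.43838806, -4.0138731 , 83.17376194,  1.29562567,
       78.53932186, -3.26063031]), 'joint_velocities': array([ 0.01227542,  0.0067179 , -0.01966335, -0.10651402,  0.05214767,
        0.0442336 ,  0.04811667]), 'effort': array([-4.53743496e-04, -4.91296935e+01, -4.04207027e-01, -3.12531638e+01,
       -6.40304340e-02,  4.37263492e-02,  1.90264918e-04]), 'tool_pos': array([ 0.2687994 , -0.59122914,  0.22147887]), 'tool_rot': array([-1.79893795e+02,  6.76740822e-03,  2.44548513e+01]), 'force': array([ 0.27782894,  0.12243756, -0.4916715 ]), 'wrist_torque': array([-0.03813355, -0.04298312, -0.04290376]), 'grip_width': 0.08665878033135593}
scene knob_a_top [{'box': [273.2, 202.0, 31.7, 29.0], 'conf': 0.66}]
scene knob_a [{'box': [272.3, 199.1, 26.9, 35.7], 'conf': 0.92}, {'box': [223.2, 179.3, 19.2, 30.2], 'conf': 0.76}, {'box': [332.6, 231.6, 27.7, 28.2], 'conf': 0.7}]
{'camera_matrix': array([[531.24003214,   0.        , 284.24071805],
       [  0.        , 531.24003214, 211.49083839],
       [  0.        ,   0.        ,   1.        ]]), 'R': array([[-0.53029654,  0.84778676,  0.00657157],
       [ 0.59666614,  0.37870308, -0.70751219],
       [-0.60230814, -0.37127024, -0.70667059]]), 't': array([ 0.24852549, -0.17296026,  1.23837793])}
top knob_a_top [{'box': [277.7, 235.3, 25.2, 30.2], 'conf': 0.85}]
top knob_a [{'box': [210.1, 232.2, 29.9, 28.4], 'conf': 0.77}, {'box': [344.4, 243.1, 24.7, 26.6], 'conf': 0.69}, {'box': [275.4, 234.9, 25.6, 29.5], 'conf': 0.66}]
{'camera_matrix': array([[466.84096473,   0.        , 286.5985894 ],
       [  0.        , 466.84096473, 210.0243872 ],
       [  0.        ,   0.        ,   1.        ]]), 'R': array([[ 0.07674478, -0.99704952, -0.00158006],
       [-0.97669358, -0.07485916, -0.20116102],
       [ 0.20044922,  0.0169813 , -0.97955691]]), 't': array([0.00362095, 0.62168137, 0.7762557 ])}
0.3
```

View pics/scene0.png

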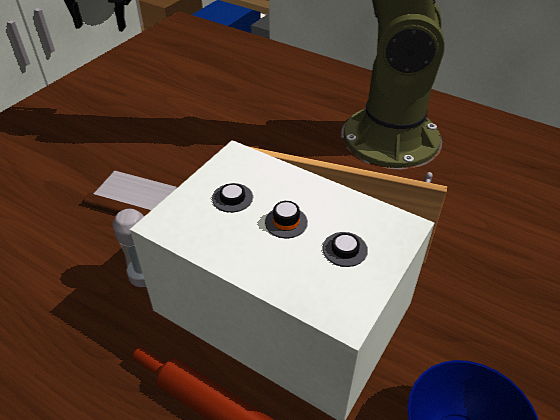

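View pics/top0.png

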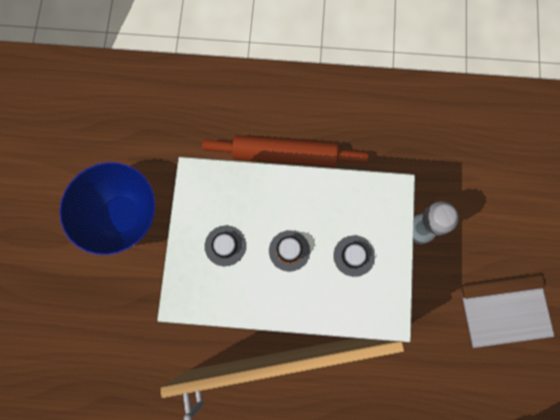

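```bash
cat > h.py <<'E'
from cell import camera_info
import numpy as np
def w(n,u,v,d):
    c=camera_info(n);K=c["camera_matrix"]
    X=np.linalg.inv(K)@[u,v,1.]*d
    return c["R"].T@(X-c["t"])
def onz(n,u,v,z):
    c=camera_info(n);K=c["camera_matrix"];C=-c["R"].T@c["t"]
    r=c["R"].T@np.linalg.inv(K)@[u,v,1.]
    return C+r*(z-C[2])/r[2]
def proj(n,X):
    c=camera_info(n);p=c["camera_matrix"]@(c["R"]@np.array(X)+c["t"]);return p[:2]/p[2]
E
python3 - <<'E'
from h import *
for n,bs in (("scene",[(273,201,31,30),(223.2,179.3,19.2,30.2),(332.6,231.6,27.7,28.2)]),("top",[(210.1,232.2,29.9,28.4),(344.4,243.1,24.7,26.6),(276.5,235,25.5,29.8)])):
    d=np.load(n+"0.npz")["d"]
    for b in bs:
        u=b[0]+b[2]/2;v=b[1]+b[3]/2
        m=np.median(d[int(v)-3:int(v)+4,int(u)-3:int(u)+4]); print(n,b,w(n,u,v,m).round(4))
    vv,uu=np.mgrid[0:420,0:560]
    from cell import camera_info
    c=camera_info(n);K=c["camera_matrix"]
    P=np.stack([(uu-K[0,2])/K[0,0]*d,(vv-K[1,2])/K[1,1]*d,d],-1)
    W=(P-c["t"])@c["R"]
    np.save(n+"W.npy",W)
    for lo,hi in((.208,.219),(.2215,.232)):
        m=((W[...,2]>lo)&(W[...,2]<hi)&(d>0)).astype(np.uint8)
        import cv2
        k,l,s,ce=cv2.connectedComponentsWithStats(m)
        for i in range(1,k):
            if s[i,4]>60: print(n,lo,s[i],W[l==i].mean(0).round(4),np.ptp(W[l==i],0).round(3))
E
```

```text
scene (273, 201, 31, 30) [0.5395 0.0495 0.2282]
scene (223.2, 179.3, 19.2, 30.2) [ 0.5344 -0.05    0.2151]
scene (332.6, 231.6, 27.7, 28.2) [0.5338 0.1378 0.2145]
scene 0.208 [376  63  63  10 292] [0.0551 0.0246 0.2136] [0.051 0.11  0.011]
scene 0.208 [220 183  25  21 409] [ 0.532  -0.0535  0.2143] [0.038 0.038 0.01 ]
scene 0.208 [273 215  27  15 156] [0.5419 0.0468 0.2137] [0.027 0.034 0.011]
scene 0.208 [332 233  28  24 531] [0.5324 0.1354 0.2142] [0.038 0.037 0.009]
scene 0.2215 [377  57  64  11 301] [0.0566 0.025  0.2269] [0.054 0.111 0.01 ]
scene 0.2215 [273 201  27  22 464] [0.5322 0.0411 0.2273] [0.039 0.037 0.009]
top (210.1, 232.2, 29.9, 28.4) [0.5284 0.1332 0.2142]
top (344.4, 243.1, 24.7, 26.6) [ 0.5285 -0.0572  0.2143]
top (276.5, 235, 25.5, 29.8) [0.5289 0.0402 0.2273]
top 0.208 [211 232  26  27 531] [0.5301 0.1353 0.2139] [0.038 0.037 0.009]
top 0.208 [341 243  27  26 546] [ 0.5297 -0.0537  0.214 ] [0.037 0.038 0.01 ]
top 0.2215 [276 236  27  27 550] [0.53   0.0407 0.2271] [0.037 0.037 0.008]
```

```bash
python3 - <<'E'
import numpy as np
from cell import monitor
for n in("top","scene"):
    W=np.load(n+"W.npy"); d=np.load(n+"0.npz")["d"]
    m=(d>0)&(W[...,2]>.2)&(W[...,0]>.2)&(W[...,0]<.9)&(abs(W[...,1])<.75)&~((abs(W[...,0]-.53)<.14)&(abs(W[...,1]-.04)<.19))
    q=W[m]; print(n,len(q)); 
    for z in(.2,.22,.24,.26,.3): 
        s=q[q[:,2]>z]; print(z,len(s), s.min(0).round(3) if len(s) else '', s.max(0).round(3) if len(s) else '')
W=np.load("topW.npy"); print(W[215,440],W[390,180],W[350,380],W[225,425])
o=monitor.get_obs();from scipy.spatial.transform import Rotation as R
r=R.from_euler("xyz",o["tool_rot"],degrees=True); print(o["time_s"],o["tool_pos"],r.inv().apply(np.array([.531,.041,.32])-o["tool_pos"])*1000)
E
```

```text
top 0
0.2 0  
0.22 0  
0.24 0  
0.26 0  
0.3 0  
scene 601
0.2 601 [ 0.234 -0.644  0.222] [ 0.302 -0.495  0.305]
0.22 601 [ 0.234 -0.644  0.222] [ 0.302 -0.495  0.305]
0.24 470 [ 0.234 -0.644  0.24 ] [ 0.302 -0.495  0.305]
0.26 306 [ 0.235 -0.644  0.26 ] [ 0.302 -0.495  0.305]
0.3 33 [ 0.262 -0.533  0.3  ] [ 0.282 -0.495  0.305]
[ 0.61221928 -0.19583541  0.15124159] [0.32228419 0.18077956 0.18117887] [ 0.39935986 -0.10123759  0.1839999 ] [ 0.60023848 -0.18114394  0.11977524]
0.3 [ 0.26896999 -0.59156536  0.22222672] [ 500.36651073 -467.41427015  -97.54759512]
```

Call:
{"op": "servo_tool", "data": {
  "commands": [10, -9, -20, 0, 0, 0, 20, -19, -20, 0, 0, 0, 30, -28, -15, 0, 0, 0, 30, -28, -5, 0, 0, 0, 30, -28, 0, 0, 0, 0, 30, -28, 0, 0, 0, 0, 30, -28, 0, 0, 0, 0, 30, -28, 0, 0, 0, 0, 30, -28, 0, 0, 0, 0, 30, -28, 0, 0, 0, 0],
  "jaw": 0,
  "newtons": 20
}}

```text
time_s: 1.3
tool_pos: [0.4109, -0.2489, 0.2828]
tool_rot: [180.0, -0.0, 24.4]
force: [-0.1, 0.2, 0.9]
grip_width: 0.015
```

Call:
{"op": "servo_tool", "data": {
  "commands": [30, -28, 0, 0, 0, 0, 30, -28, 0, 0, 0, 0, 30, -28, 0, 0, 0, 0, 30, -28, 0, 0, 0, 0, 30, -28, 0, 0, 0, 0, 30, -28, 0, 0, 0, 0, 20, -19, 0, 0, 0, 0, 20, -18, 0, 0, 0, 0, 10, -9, 0, 0, 0, 0, 0, 0, 0, 0, 0, 0]
}}

```text
time_s: 2.3
tool_pos: [0.5315, 0.0421, 0.2825]
tool_rot: [-179.9, -0.0, 24.7]
force: [-0.4, -0.3, -0.2]
grip_width: 0.0004
```

```bash
cat > s.py <<'E'
from h import *
from cell import monitor,read_camera
import cv2,sys
from scipy.spatial.transform import Rotation as R
o=monitor.get_obs()
r=R.from_euler("xyz",o["tool_rot"],degrees=True); print(o["time_s"],o["tool_pos"],o["tool_rot"],o["force"],o["grip_width"],r.inv().apply(np.array([.531,.041,.227])-o["tool_pos"])*1000)
if len(sys.argv)>1:
    p,d=read_camera("scene");cv2.imwrite("pics/"+sys.argv[1]+".png",p[:,:,::-1])
    np.savez("last.npz",p=p,d=d)
E
python3 s.py s1
```

```text
2.3 [0.53145643 0.04211715 0.28252918] [-1.79935405e+02 -3.38578648e-02  2.47064846e+01] [-0.38237866 -0.30928263 -0.15542126] 0.0003586172781263184 [-0.91439925  0.88671139 55.5276858 ]
```

Call:
{"op": "servo_tool", "data": {
  "commands": [0, 0, 20, 0, 0, 0, 0, 0, 20, 0, 0, 0, 0, 0, 8, 0, 0, 0, 0, 0, 0, 0, 0, 0, 0, 0, 0, 0, 0, 0]
}}

```text
time_s: 2.85
tool_pos: [0.5316, 0.0388, 0.2353]
tool_rot: [180.0, -0.0, 24.4]
force: [1.0, 0.2, 0.4]
grip_width: 0.0002
```

```bash
python3 s.py s2
```

```text
2.85 [0.53157319 0.03876957 0.23527868] [ 1.79960411e+02 -3.59099030e-02  2.43918698e+01] [0.9571933  0.22312768 0.42395902] 0.00015763828410235225 [ 0.39389849 -2.27377898  8.27736123]
```

View pics/s2.png

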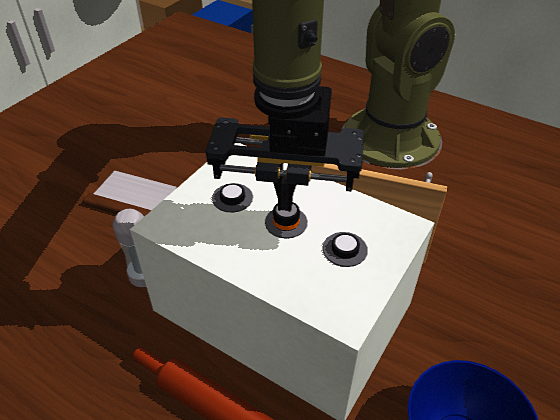

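The closed fingertips stand just over the middle knob at about (287, 207). Its orange band is still showing, and the other two knobs are clear of the gripper.

Call:
{"op": "servo_tool", "data": {
  "commands": [0, 0, 5, 0, 0, 0, 0, 0, 4, 0, 0, 0, 0, 0, 4, 0, 0, 0, 0, 0, 4, 0, 0, 0, 0, 0, 4, 0, 0, 0, 0, 0, 4, 0, 0, 0, 0, 0, 2, 0, 0, 0, 0, 0, 0, 0, 0, 0]
}}

```text
time_s: 3.7
tool_pos: [0.5318, 0.0395, 0.2077]
tool_rot: [180.0, -0.1, 24.5]
force: [0.5, -1.0, 5.3]
grip_width: 0.0003
```

Call:
{"op": "servo_tool", "data": {
  "commands": [0, 0, 2, 0, 0, 0, 0, 0, 1, 0, 0, 0, 0, 0, 0, 0, 0, 0]
}}

```text
time_s: 4.0
tool_pos: [0.5319, 0.0395, 0.2054]
tool_rot: [179.9, -0.1, 24.5]
force: [-1.3, 0.3, 8.0]
grip_width: 0.0007
```

Call:
{"op": "servo_tool", "data": {
  "commands": [0, 0, 1.5, 0, 0, 0, 0, 0, 0, 0, 0, 0]
}}

```text
time_s: 4.2
tool_pos: [0.5319, 0.0394, 0.2053]
tool_rot: [179.9, -0.1, 24.5]
force: [-4.2, -0.6, 16.3]
grip_width: 0.0001
```

At the stop: the height no longer changes and the force climbed to 16 N. Now I release, clear away and look.

Call:
{"op": "servo_tool", "data": {
  "commands": [0, 0, -5, 0, 0, 0, 0, 0, -10, 0, 0, 0, 0, 0, -20, 0, 0, 0, 0, 0, -30, 0, 0, 0, 0, 0, -30, 0, 0, 0, 0, 0, 0, 0, 0, 0, 0, 0, 0, 0, 0, 0, 0, 0, 0, 0, 0, 0, 0, 0, 0, 0, 0, 0, 0, 0, 0, 0, 0, 0]
}}

```text
time_s: 5.2
tool_pos: [0.5308, 0.0394, 0.297]
tool_rot: [-180.0, 0.1, 24.5]
force: [0.0, 0.3, 0.1]
grip_width: 0.0001
```

Call:
{"op": "servo_tool", "data": {
  "commands": [0, 0, 0, 0, 0, 0, 0, 0, 0, 0, 0, 0, 0, 0, 0, 0, 0, 0, 0, 0, 0, 0, 0, 0]
}}

```text
time_s: 5.6
tool_pos: [0.5313, 0.0395, 0.298]
tool_rot: [180.0, 0.0, 24.5]
force: [0.6, 0.0, 0.1]
grip_width: 0.0004
```

```bash
python3 s.py s3; cat > z.py <<'E'
from h import *
D=np.load("last.npz")["d"]
for y in(-.0537,.041,.1353):
    for z in(.214,.227):
        u,v=proj("scene",[.531,y,z]);u,v=int(round(u)),int(round(v)); print(y,z,(u,v),w("scene",u,v,np.median(D[v-2:v+3,u-2:u+3])).round(4))
E
python3 z.py
```

```text
5.6 [0.53130804 0.03945647 0.29803244] [1.79994364e+02 9.40492776e-04 2.44549106e+01] [0.60571163 0.02111509 0.10557346] 0.0003509702495637915 [ 0.35974679 -1.53955984 71.03228075]
-0.0537 0.214 (232, 193) [ 0.5327 -0.0527  0.2152]
-0.0537 0.227 (232, 186) [ 0.5204 -0.0616  0.2154]
0.041 0.214 (286, 217) [0.5318 0.0407 0.2148]
0.041 0.227 (287, 211) [0.5216 0.0361 0.2157]
0.1353 0.214 (346, 244) [0.5323 0.1362 0.2155]
0.1353 0.227 (347, 237) [0.5197 0.1313 0.2149]
```

View pics/s3.png

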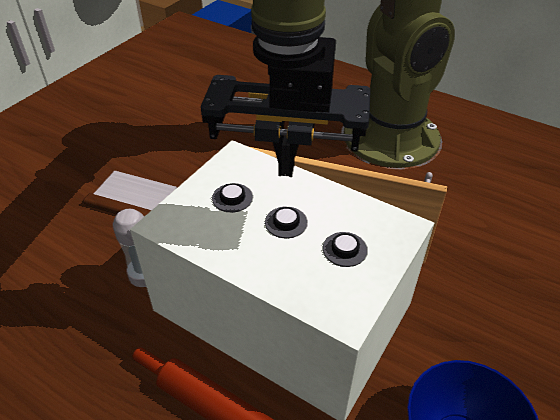

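All three knobs are now level and no orange shows: tops at about (232,195), (286,217) and (346,244), each near 0.215 m by depth. Next is the light touch.

Call:
{"op": "servo_tool", "data": {
  "commands": [0, 0, 25, 0, 0, 0, 0, 0, 25, 0, 0, 0, 0, 0, 17, 0, 0, 0, 0, 0, 8, 0, 0, 0, 0, 0, 4, 0, 0, 0, 0, 0, 1, 0, 0, 0, 0, 0, 0, 0, 0, 0, 0, 0, 0, 0, 0, 0]
}}

```text
time_s: 6.45
tool_pos: [0.5318, 0.0395, 0.2189]
tool_rot: [180.0, -0.1, 24.5]
force: [-0.9, -0.4, -0.1]
grip_width: 0.0005
```

Call:
{"op": "servo_tool", "data": {
  "commands": [0, 0, 2, 0, 0, 0, 0, 0, 1, 0, 0, 0, 0, 0, 0, 0, 0, 0, 0, 0, 0, 0, 0, 0]
}}

```text
time_s: 6.85
tool_pos: [0.5313, 0.0394, 0.215]
tool_rot: [180.0, 0.0, 24.5]
force: [-0.3, -0.4, 0.0]
grip_width: 0.0004
```

Call:
{"op": "servo_tool", "data": {
  "commands": [0, 0, 0.5, 0, 0, 0, 0, 0, 0, 0, 0, 0, 0, 0, 0, 0, 0, 0]
}}

```text
time_s: 7.15
tool_pos: [0.5313, 0.0395, 0.2145]
tool_rot: [180.0, 0.0, 24.5]
force: [0.1, 0.0, 0.6]
grip_width: 0.0003
```

Call:
{"op": "servo_tool", "data": {
  "commands": [0, 0, 0.3, 0, 0, 0, 0, 0, 0, 0, 0, 0, 0, 0, 0, 0, 0, 0]
}}

```text
time_s: 7.45
tool_pos: [0.5313, 0.0394, 0.2143]
tool_rot: [180.0, -0.0, 24.5]
force: [0.1, -0.3, 1.4]
grip_width: 0.0004
```

Call:
{"op": "servo_tool", "data": {
  "commands": [0, 0, 0.2, 0, 0, 0, 0, 0, 0, 0, 0, 0, 0, 0, 0, 0, 0, 0, 0, 0, 0, 0, 0, 0, 0, 0, 0, 0, 0, 0]
}}

```text
time_s: 7.95
tool_pos: [0.5313, 0.0395, 0.2141]
tool_rot: [180.0, -0.0, 24.5]
force: [0.2, -1.0, 1.9]
grip_width: 0.0003
```

Call:
{"op": "servo_tool", "data": {
  "commands": [0, 0, 0.2, 0, 0, 0, 0, 0, 0, 0, 0, 0, 0, 0, 0, 0, 0, 0, 0, 0, 0, 0, 0, 0]
}}

```text
time_s: 8.35
tool_pos: [0.5313, 0.0394, 0.2139]
tool_rot: [180.0, 0.0, 24.5]
force: [-1.0, 0.2, 2.3]
grip_width: 0.0006
```

The knob resists steadily at about 2.3 N at z = 0.214, the latched height. Now I withdraw.

Call:
{"op": "servo_tool", "data": {
  "commands": [0, 0, -3, 0, 0, 0, 0, 0, -10, 0, 0, 0, 0, 0, -20, 0, 0, 0, 0, 0, -30, 0, 0, 0, 0, 0, -30, 0, 0, 0, 0, 0, -10, 0, 0, 0, 0, 0, 0, 0, 0, 0, 0, 0, 0, 0, 0, 0, 0, 0, 0, 0, 0, 0, 0, 0, 0, 0, 0, 0]
}}

```text
time_s: 9.35
tool_pos: [0.5307, 0.0393, 0.3155]
tool_rot: [-179.9, 0.1, 24.5]
force: [0.0, -0.4, -0.1]
grip_width: 0.0007
```

```bash
python3 s.py s4;python3 z.py
```

```text
9.35 [0.5306972  0.03932353 0.31549756] [-1.79942832e+02  1.17611611e-01  2.44526794e+01] [ 0.00770014 -0.41909458 -0.07602191] 0.0007454923330502002 [ 1.15125226 -1.31245569 88.49673878]
-0.0537 0.214 (232, 193) [ 0.5325 -0.0529  0.2149]
-0.0537 0.227 (232, 186) [ 0.5205 -0.0615  0.2155]
0.041 0.214 (286, 217) [0.5318 0.0408 0.2149]
0.041 0.227 (287, 211) [0.521  0.0358 0.2151]
0.1353 0.214 (346, 244) [0.5316 0.1359 0.2147]
0.1353 0.227 (347, 237) [0.5197 0.1313 0.2149]
```

View pics/s4.png

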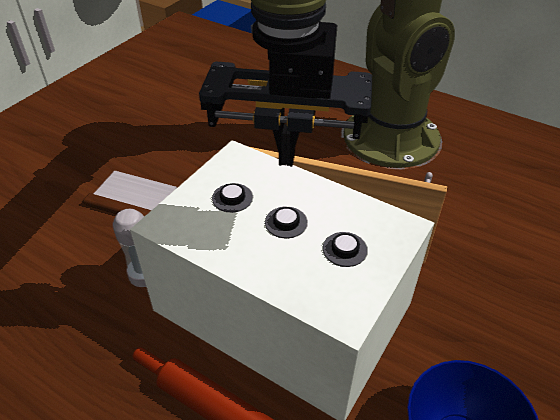

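The fingers are clear, and the three knobs at (232,195), (286,217) and (346,244) are still level with no orange showing.

```bash
python3 -c "
from cell import env
print(env.sign_off())"
```

```text
the job is handed in; nothing more can be done
None
```

The standing knob was the middle one. It is now latched level with the other two, which I never touched, and I have handed the job in.

- **Press:** I pushed it with closed fingertips to the stop, at z = 0.205 m, where the force reached 16 N. Then I let go and lifted clear. The camera then showed it latched, with no orange band.
- **Touch:** I rested the fingertips on it at z = 0.214 m, the latched height. It held against about 2.3 N, below the 4 N that would move it. Then I took them away.
- **Last check:** All three tops read about 0.215 m by depth, and no orange showed. The fingers were about 100 mm above the knob, with the force reading near zero. The clock stood at about 9.4 s of the 32 s allowed.

No check failed or disagreed, apart from about 1 mm of depth offset that showed equally on all three knobs.

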